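Find the bent lid on the slab by rocking it and put it in the reject tray

ROBOT

A 6-joint arm with a two-finger parallel gripper is mounted at the origin on the work surface. World frame = base frame: x ahead of the robot, y to its left, z up, the work surface at z = 0. Lengths are in m, angles in rad, forces in N, time in s.
With the tool pointing down it reaches from about 0.15 to 0.775 m from the base axis. Payload 6.1 kg.
Tool frame: the origin (TCP) lies between the finger pads; the fingertips stand 14 mm ahead of it and the grasp point (between the pads) lies 5 mm behind it (arm.tip_reach is the distance from the TCP to the fingertips, in m); z points along the fingers, y is the direction in which the jaws open and shut (so a half turn about z gives the same grasp; the last joint's range is limited). The gripper opens to 85 mm and grips with 20 to 120 N. Pads are 22 mm wide; open, the fingers measure 114 mm over their backs; the gripper's body (76 mm by 85 mm) begins 54 mm behind the grasp point. The pads swing forward as they close: fully open they stand 13 mm farther back than shut.
Start: joints at [1.2, 0.126, -0.04, 1.405, 0, 1.571], TCP at [0.19, 0.489, 0.209] pointing down, gripper open.
Joint ranges: [-2.72, 2.72], [-0.95, 1.95], [-1.27, 1.35], [-1.78, 2.02], [-1.46, 1.47], [-3.14, 3.14]. Speed limits (rad/s): [2.39, 2.39, 3.01, 3.14, 3.14, 3.14].

INTERFACE

Orientations are given as a rotation vector (axis times angle).
In Python, from plant import monitor, optics, job, arm gives the robot as it stands.
- The arm moves only by the shell command python3 -m creep 'ROWS'. ROWS is a JSON object of lists of equal length, an entry for each row: "slide": the shift along the tool's x, y, z in units of 30 mm (1.0 is 30 mm), a list of three; "rotation": the turn, a rotation vector about the tool's x, y, z in units of 8 degrees (1.0 is 8 degrees), a list of three; "gripper": the opening, from 0 (shut) to 1 (fully open). A call has 1 to 12 rows; each row is the pose to reach, as a shift and turn from the pose measured when the call began, along the tool's axes at that moment; what a row does not reach only later rows make up. A row lasts 1/10 s, in which the tool goes at most 50 mm and 8.59 degrees, less where a joint would pass 70% of its speed; a pose out of reach is approached as far as the arm can. A call with a gripper value outside its range is refused whole. The fingers move at their own pace and stop on an object; the grip force is fixed at half the most. Time passes only in rows, so rows that repeat a pose let the fingers close. It gives the time, the measured TCP pose, the force and the opening at its end, in the units of the state.
- monitor.get_state(): the state, without advancing time (a new reading comes with each control period).
- optics.snapshot(name): name is "scene" or "top"; returns (picture, depth): 400x640x3 uint8, red, green, blue; 400x640 float32, m along the optical axis (not along the pixel's ray), 0 where there is no reading.
- optics.camera_info(name): a dict with "intrinsics" (3x3 intrinsics, pixels), "dist_coeffs" ([k1, k2, p1, p2, k3] as OpenCV has them; the pictures are not rectified), "position" and "orientation" of the camera in the world. Camera axes: x right, y down, z forward; pixel columns grow to the right and rows downward; lengths in m; the calibration is good to about 2 mm. A picture is of the moment at which its call begins. camera_info takes no time and is no camera call.
- job.finish_job(): hands the job in, once; it reports no verdict.
The state is a dict: "t": time; "joint_pos": joint angles; "joint_vel": joint speeds; "effort": joint torques, N m; "position": TCP position; "orientation": TCP orientation; "contact_force": force on the tool from outside, world axes, zero at the start; "wrist_torque": the same for the moment, N m; "width": finger opening in m.
Only numpy, scipy, OpenCV 4.12 (cv2) and the standard library are available. Lean on these libraries where they do the work, as an engineer would, in place of code of your own. Each camera call takes 0.05 s, during which the arm holds its last target.

TASK

Three alike metal lids lie on the stone slab under the low wire shelf, and one of them is bent. Press down on an end of the lids, one after another, until you have made the bent one visibly rock on the slab; then lift that lid by its handle and set it down, not drop it, lying level handle up in the middle of the open tray and let go. Leave the other two lids lying where they are on the slab, and do not push around the bowl, the jar or the grinder.

Things in the scene. Friction and masses are not known exactly. Their poses are not given: they have to be found in the camera images.
- lid_a: Rectangular steel lid, 125 mm long (its x, roughly front to back) x 90 mm wide (y), 5 mm thick, handle up. Origin: centre of the underside; z up. Handle: wooden bar along x over the centre, 56 mm long, 18 mm wide (y; grip across this), its underside 25 mm and top 43 mm above the lid's underside, on two thin posts at x = +-20 mm. All three lids are alike but for the bend.
- lid_b: Lid like lid_a. Any of the three may be the bent one, and which lies where differs. Untouched, all lie level. The bent lid's middle 36 mm (along x) is flat and both ends rise by 6 degrees from there (4.7 mm off the slab at the end).
- lid_c: Lid like lid_a. A push of 4 to 8 N down on the sheet near an end (40 mm or more from the centre along x) tips the bent lid about its y axis by 6 degrees (0.1 rad) until that end meets the slab; let go, it falls back level. The two sound lids are flat and do not tip. Sound lids weigh 0.28 to 0.32 kg, the bent one 0.39 to 0.45 kg.
- slab: Fixed pale stone slab on the bench, 190 (x) x 360 (y) x 30 mm; origin centre of the underside, so its level top is 30 mm above it. The three lids lie side by side along its y, about 120 mm apart.
- shelf_edge (a point): Middle of the lower front edge of the fixed black wire shelf over the slab: underside 310 mm above the bench, front 36 mm high, 660 mm wide (y), reaching 200 mm back (its x, away from the robot), posts at the rear. The edge is some 50 mm nearer the robot than the lids' centres: handles lie beneath the shelf, so the tool must lean in from the robot's side.
- tray: Open grey plastic tray, fixed on the bench, 180 x 180 x 30 mm outside, 5 mm walls and floor; origin centre of the underside, x and y along its sides, z up. It stands to the left or right in front of the slab.
- bowl: White round bowl, 140 mm wide at the rim, 70 mm high, loose on the bench on the side opposite the tray; origin centre of the underside.
- jar: Glass jar, 80 mm diameter, 130 mm high, loose on the bench to the left of the slab; origin centre of the underside.
- grinder: Silver upright coffee grinder, 86 mm diameter, 170 mm high, loose on the bench to the right of the slab; origin centre of the underside.
Things that resemble listed ones, but are neither listed nor needed, are in the scene too. Leave any blue or turquoise look-alike of the lid_b alone.

How it is judged:
By the outcome, as a careful person would: the job done as asked, in the order asked, and still so for the second after the job is handed in, with the robot touching nothing.
It also fails if it takes over 61 s, if anything falls off the work surface, if the arm or the gripper's body presses on something with over 40 N, if the wrist force passes 120 N, or if a joint passes its speed limit or range.

## Working session

There is one attempt and no reset: what is moved stays moved. The work goes in short steps, Python scripts to look and compute and a shell command to move; the robot and the scene stay as the last step left them, time stands still between calls to the robot, and variables do not carry over. Pictures are saved under pics/ and viewed, and the job is handed in when it is done.

```bash
ls; mkdir -p pics; cat > h.py <<'E'
import numpy as np, cv2
from scipy.spatial.transform import Rotation as R
from plant import monitor, optics, job, arm
def cam(n):
    c=optics.camera_info(n); K=np.array(c['intrinsics'],float); D=np.array(c['dist_coeffs'],float)
    o=np.array(c['orientation'],float)
    Rm=R.from_rotvec(o).as_matrix() if o.size==3 else o.reshape(3,3)
    return K,D,Rm,np.array(c['position'],float)
def rays(n,uv):
    K,D,Rm,p=cam(n)
    q=cv2.undistortPoints(np.array(uv,float).reshape(-1,1,2),K,D).reshape(-1,2)
    return np.c_[q,np.ones(len(q))]@Rm.T,p
def plane(n,uv,z):
    d,p=rays(n,uv); return p+d*((z-p[2])/d[:,2])[:,None]
def dep(n,uv,dm):
    d,p=rays(n,uv); uv=np.array(uv,int).reshape(-1,2)
    return p+d*dm[uv[:,1],uv[:,0]][:,None]
def proj(n,P):
    K,D,Rm,p=cam(n); rv=cv2.Rodrigues(Rm.T)[0]
    return cv2.projectPoints(np.array(P,float).reshape(-1,1,3),rv,-Rm.T@p,K,D)[0].reshape(-1,2)
def snap(n,f):
    im,d=optics.snapshot(n); np.savez('pics/'+f+'.npz',im=im,d=d); cv2.imwrite('pics/'+f+'.png',im[:,:,::-1]); return im,d
E
python3 - <<'E'
from h import *
for n in ('scene','top'):
    snap(n,n+'0'); print(n,optics.camera_info(n))
print(monitor.get_state()); print([a for a in dir(arm) if a[0]!='_'])
E
```

```text
pics
scene {'intrinsics': array([[435.49784524,   0.        , 325.289194  ],
       [  0.        , 435.49784524, 209.02397289],
       [  0.        ,   0.        ,   1.        ]]), 'dist_coeffs': array([-0.0035499,  0.       ,  0.       ,  0.       ,  0.       ]), 'position': array([1.06340483, 0.31380216, 1.42468118]), 'orientation': array([-1.60675203, -2.30335647,  0.56987117])}
top {'intrinsics': array([[481.89836913,   0.        , 321.53623514],
       [  0.        , 481.89836913, 205.99234285],
       [  0.        ,   0.        ,   1.        ]]), 'dist_coeffs': array([0.00173542, 0.        , 0.        , 0.        , 0.        ]), 'position': array([0.21285086, 0.06582093, 1.73885653]), 'orientation': array([-2.13228272,  2.16310912, -0.15684668])}
{'t': 0.1, 'joint_pos': array([ 1.19998663e+00,  1.26375273e-01, -4.05118385e-02,  1.40539885e+00,
        6.37275745e-06,  1.57078841e+00]), 'joint_vel': array([-2.29021759e-04, -1.22106686e-03,  1.25796641e-03,  6.19059813e-05,
       -1.55607952e-03,  1.90043078e-03]), 'effort': array([-1.10349054e-03, -4.36904097e+01,  3.53605628e+01,  1.36786827e-02,
       -6.69791211e-05,  8.61996682e-06]), 'position': array([0.19009784, 0.48894669, 0.20817499]), 'orientation': array([-5.79071056e-01, -3.08747650e+00,  2.29776289e-03]), 'contact_force': array([-0.05037396, -0.52517996,  0.14350683]), 'wrist_torque': array([-0.00151153,  0.03621182,  0.04994435]), 'width': 0.08561963789407158}
['MotionError', 'tip_reach']
```

View pics/scene0.png

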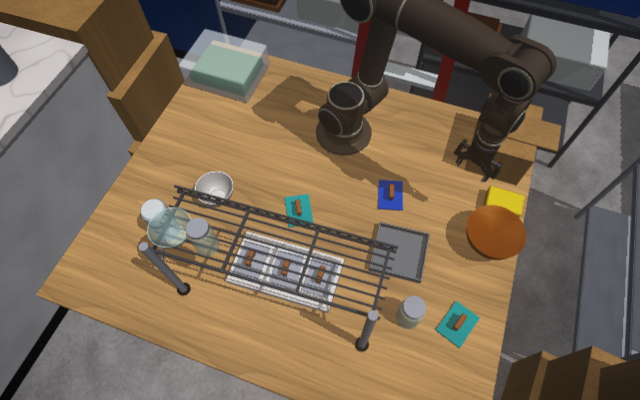

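View pics/top0.png

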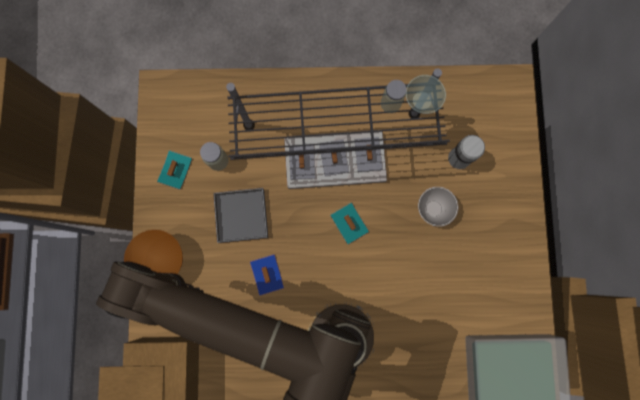

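The scene view shows the three steel lids on the slab at about (249,258), (285,268) and (320,275). The tray is at (398,252), the jar at (411,312) and the bowl at (213,188). In the top view the lids are at (302,160), (335,157) and (369,155), and the tray is at (241,215). The blue and turquoise look-alikes lie off the slab, at top (267,275), (350,223) and (175,170).

```bash
python3 - <<'E'
from h import *
t=np.load('pics/top0.npz');s=np.load('pics/scene0.npz')
a=cv2.resize(t['im'][100:200,270:400],None,fx=6,fy=6,interpolation=cv2.INTER_CUBIC)
cv2.imwrite('pics/ct.png',a[:,:,::-1])
b=cv2.resize(s['im'][220:320,215:355],None,fx=5.5,fy=5.5,interpolation=cv2.INTER_CUBIC)
cv2.imwrite('pics/cs.png',b[:,:,::-1])
K=[(287,137),(384,133),(386,183),(288,187)]
print('slab corners',plane('top',K,.03).round(3))
for n,m,pts in (('top',t,[(302,160),(335,157),(369,155),(310,175),(340,175),(375,172),(241,215),(241,155),(335,153),(400,149),(438,207),(212,150),(468,146),(395,92),(425,95)]),('scene',s,[(249,258),(285,268),(320,275),(398,252),(213,188),(411,305),(152,208),(197,228),(180,188),(395,247),(285,220)])):
    print(n);P=dep(n,pts,m['d'])
    for q,p in zip(pts,P): print(q,p.round(3))
E
```

```text
slab corners [[ 0.717  0.183  0.03 ]
 [ 0.727 -0.172  0.03 ]
 [ 0.541 -0.173  0.03 ]
 [ 0.531  0.18   0.03 ]]
top
(302, 160) [0.619 0.127 0.074]
(335, 157) [0.629 0.01  0.072]
(369, 155) [ 0.634 -0.11   0.076]
(310, 175) [0.571 0.1   0.043]
(340, 175) [ 0.574 -0.008  0.024]
(375, 172) [ 0.58  -0.134  0.036]
(241, 215) [0.435 0.352 0.008]
(241, 155) [0.571 0.298 0.344]
(335, 153) [0.641 0.01  0.081]
(400, 149) [ 0.674 -0.234  0.001]
(438, 207) [ 0.455 -0.364  0.002]
(212, 150) [0.643 0.432 0.136]
(468, 146) [ 0.635 -0.431  0.174]
(395, 92) [ 0.724 -0.151  0.436]
(425, 95) [ 0.758 -0.261  0.322]
scene
(249, 258) [ 0.727 -0.031  0.316]
(285, 268) [0.645 0.019 0.072]
(320, 275) [0.626 0.135 0.067]
(398, 252) [0.433 0.353 0.005]
(213, 188) [ 0.424 -0.373  0.006]
(411, 305) [0.642 0.433 0.135]
(152, 208) [ 0.635 -0.445  0.172]
(197, 228) [ 0.734 -0.152  0.431]
(180, 188) [ 0.607 -0.302  0.339]
(395, 247) [0.572 0.333 0.343]
(285, 220) [0.591 0.019 0.325]
```

View pics/ct.png

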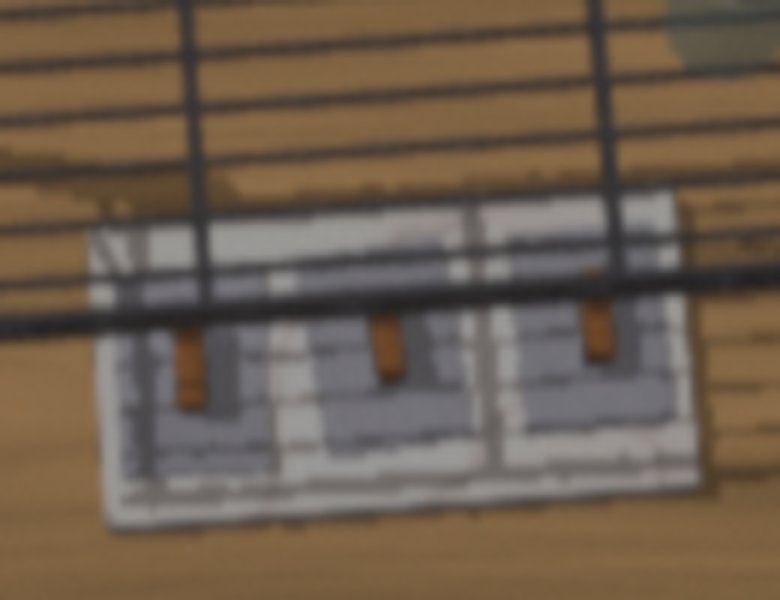

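View pics/cs.png

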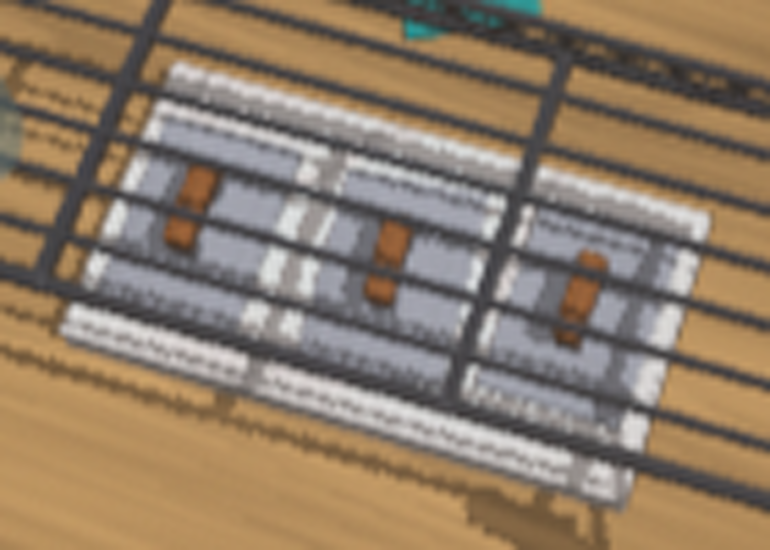

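Crop checks: the slab's three grey lids with brown handles are the ones meant, since they are steel and on the slab. The coloured ones on the bench are decoys. Next I'll measure handle poses.

```bash
python3 - <<'E'
from h import *
for n,roi in (('scene',(225,235,350,300)),('top',(280,128,395,190))):
    z=np.load(f'pics/{n}0.npz'); im=z['im']; hsv=cv2.cvtColor(im,cv2.COLOR_RGB2HSV)
    x0,y0,x1,y1=roi
    i=im.astype(int); m=((i[:,:,0]-i[:,:,2]>45)&(hsv[:,:,1]>120)&(i[:,:,0]<190)).astype(np.uint8)
    # keep only over slab
    c=proj(n,[[.715,.17,.03],[.72,-.16,.03],[.55,-.165,.03],[.54,.17,.03]]).astype(np.int32)
    k=np.zeros_like(m);cv2.fillPoly(k,[c],1);m=m*k
    d=z['d'];
    m2=cv2.morphologyEx(m,cv2.MORPH_CLOSE,np.ones((5,3)))
    N,L,st,ce=cv2.connectedComponentsWithStats(m2)
    for j in range(1,N):
        if st[j,4]<20: continue
        ys,xs=np.where((L==j)); P=plane(n,np.c_[xs,ys],.073)
        r=cv2.minAreaRect((P[:,:2]*1000).astype(np.float32))
        C=np.cov(P[:,:2].T);w,v=np.linalg.eigh(C);a=v[:,1]*np.sign(v[0,1])
        print(n,st[j],ce[j].round(1),'mean',P.mean(0).round(4),'rect',np.round(r[0],1),np.round(r[1],1),'yaw',np.degrees(np.arctan2(a[1],a[0])).round(1))
# shelf edge & tray & depth of handle
for n in ('scene','top'):
    d=np.load(f'pics/{n}0.npz')['d']
    vv,uu=np.mgrid[0:400,0:640]; P=dep(n,np.c_[uu.ravel(),vv.ravel()],d)
    ok=d.ravel()>0
    q=P[ok&(P[:,2]>.30)&(P[:,2]<.35)&(np.abs(P[:,1])<.33)&(P[:,0]>.5)&(P[:,0]<.85)]
    print(n,'shelf',np.percentile(q,[0.5,2,98,99.5],axis=0).round(3).tolist())
    for yy in (-.25,-.1,0,.1,.25):
        e=q[np.abs(q[:,1]-yy)<.03]; print(yy,np.percentile(e[:,0],[1,5]).round(3))
    q=P[ok&(P[:,2]>.018)&(P[:,2]<.04)&(P[:,1]>.22)&(P[:,1]<.48)&(P[:,0]>.3)&(P[:,0]<.56)]
    r=cv2.minAreaRect((q[:,:2]*1000).astype(np.float32)); print('tray',np.round(r[0],1),np.round(r[1],1),round(r[2],1))
E
```

```text
scene [245 250   9  15  71] [249.1 257. ] mean [ 0.6504 -0.107   0.073 ] rect [ 649.9 -106.7] [49.3 16.6] yaw 4.9
scene [282 260   8  15  66] [285.1 266.9] mean [0.6412 0.0183 0.073 ] rect [641.6  18.2] [48.2 16. ] yaw 9.2
scene [317 266   8  16  66] [320.1 273.4] mean [0.6225 0.1338 0.073 ] rect [623.3 133.8] [53.6 15.5] yaw 0.6
top [368 151   4   8  27] [369.3 155. ] mean [ 0.6342 -0.1115  0.073 ] rect [ 636.1 -112.2] [10.6 25.5] yaw 6.9
top [332 154   5   8  30] [334.2 157.5] mean [0.627  0.0132 0.073 ] rect [626.8  13.1] [27.2 12.9] yaw 12.1
top [300 156   4  12  40] [301.4 161.7] mean [0.6134 0.1297 0.073 ] rect [614.2 129.3] [10.6 39.9] yaw 1.8
scene shelf [[0.572, -0.309, 0.308], [0.575, -0.293, 0.31], [0.796, 0.324, 0.347], [0.816, 0.328, 0.349]]
-0.25 [0.601 0.604]
-0.1 [0.592 0.595]
0 [0.586 0.588]
0.1 [0.58  0.583]
0.25 [0.572 0.574]
tray [434.7 357.3] [185.9 180.8] 5.2
top shelf [[0.57, -0.313, 0.308], [0.574, -0.301, 0.311], [0.786, 0.323, 0.348], [0.791, 0.328, 0.349]]
-0.25 [0.601 0.603]
-0.1 [0.592 0.594]
0 [0.586 0.588]
0.1 [0.58  0.582]
0.25 [0.571 0.573]
tray [435.8 353.4] [181.6 182.3] 5.2
```

```bash
cat >> h.py <<'E'
def go(p,lean,yaw,flip=False):
    """slide/rotation units to reach TCP p, lean/yaw deg"""
    s=monitor.get_state(); R0=R.from_rotvec(s['orientation']).as_matrix()
    l,y=np.radians([lean,yaw]); yy=np.array([-np.sin(y),np.cos(y),0]); z=np.array([np.sin(l)*np.cos(y),np.sin(l)*np.sin(y),-np.cos(l)])
    if flip: yy=-yy
    T=np.c_[np.cross(yy,z),yy,z]
    print('slide',(R0.T@(np.array(p)-s['position'])/.03).round(2).tolist(),'rot',(np.degrees(R.from_matrix(R0.T@T).as_rotvec())/8).round(2).tolist())
def st():
    s=monitor.get_state(); Rm=R.from_rotvec(s['orientation']).as_matrix()
    print('t',s['t'],'p',s['position'].round(4),'y',Rm[:,1].round(3),'z',Rm[:,2].round(3),'F',s['contact_force'].round(2),'w',round(s['width'],4),'q',s['joint_pos'].round(2))
E
python3 - <<'E'
from h import *
print(plane('top',[(301.5,179),(335,175),(370,171.7)],.035).round(3))
st(); go([.46,.131,.16],40,1); go([.46,.131,.16],40,1,True)
E
```

```text
[[ 0.559  0.131  0.035]
 [ 0.572  0.01   0.035]
 [ 0.582 -0.116  0.035]]
t 0.1 p [0.1901 0.4889 0.2082] y [ 0.362  0.932 -0.001] z [-0.001 -0.001 -1.   ] F [-0.05 -0.53  0.14] w 0.0856 q [ 1.2   0.13 -0.04  1.41  0.    1.57]
slide [-12.71, -7.86, 1.62] rot [-0.98, -4.94, -2.66]
slide [-12.71, -7.86, 1.62] rot [-6.79, 1.35, 18.65]
```

```bash
python3 -m creep '{"slide":[[-6,-4,0.8],[-12.7,-7.85,1.6],[-12.7,-7.85,1.6],[-12.7,-7.85,1.6],[-12.7,-7.85,1.6],[-12.7,-7.85,1.6],[-12.7,-7.85,1.6],[-12.7,-7.85,1.6],[-12.7,-7.85,1.6],[-12.7,-7.85,1.6],[-12.7,-7.85,1.6],[-12.7,-7.85,1.6]],"rotation":[[-0.2,-1,-0.5],[-0.98,-4.94,-2.66],[-0.98,-4.94,-2.66],[-0.98,-4.94,-2.66],[-0.98,-4.94,-2.66],[-0.98,-4.94,-2.66],[-0.98,-4.94,-2.66],[-0.98,-4.94,-2.66],[-0.98,-4.94,-2.66],[-0.98,-4.94,-2.66],[-0.98,-4.94,-2.66],[-0.98,-4.94,-2.66]],"gripper":[0,0,0,0,0,0,0,0,0,0,0,0]}'
python3 -c "
from h import *
st(); go([.52,.131,.12],40,1)"
```

```text
t: 1.3
position: [0.4594, 0.1319, 0.1602]
orientation: [-0.022, 2.444, 0.008]
contact_force: [-0.3, -0.2, 0.1]
width: 0.0001
t 1.3 p [0.4594 0.1319 0.1602] y [-0.018  1.     0.   ] z [ 0.642  0.011 -0.766] F [-0.26 -0.15  0.1 ] w 0.0001 q [ 0.47 -0.5  -0.87  0.56 -0.28  0.35]
slide [-0.69, -0.07, 2.33] rot [0.0, -0.0, 0.0]
```

```bash
python3 -c "
from h import *
go([.572,.1305,.075],40,1)"
```

```text
slide [-1.05, -0.11, 4.59] rot [0.0, -0.0, 0.0]
```

```bash
python3 -m creep '{"slide":[[-0.5,-0.05,2.2],[-0.9,-0.1,4],[-1.05,-0.11,4.59],[-1.05,-0.11,4.59],[-1.05,-0.11,4.59]],"rotation":[[0,0,0],[0,0,0],[0,0,0],[0,0,0],[0,0,0]],"gripper":[0,0,0,0,0]}'
python3 -c "
from h import *
st(); snap('top','t1');go([.572,.1305,.056],40,1)"
```

```text
t: 1.8
position: [0.5707, 0.1331, 0.0729]
orientation: [-0.027, 2.448, 0.008]
contact_force: [-0.3, -0.2, 0.5]
width: 0.0
t 1.8 p [0.5707 0.1331 0.0729] y [-0.022  1.    -0.001] z [ 0.639  0.013 -0.769] F [-0.26 -0.2   0.51] w 0.0 q [ 0.34 -0.18 -0.89  0.2  -0.2   0.25]
slide [0.37, -0.08, 0.49] rot [0.02, -0.02, 0.02]
```

```bash
python3 -c "
from h import *
a=cv2.imread('pics/t1.png')[100:240,230:410]
cv2.imwrite('pics/t1c.png',cv2.resize(a,None,fx=4,fy=4))"
```

```text
(no output)
```

View pics/t1c.png

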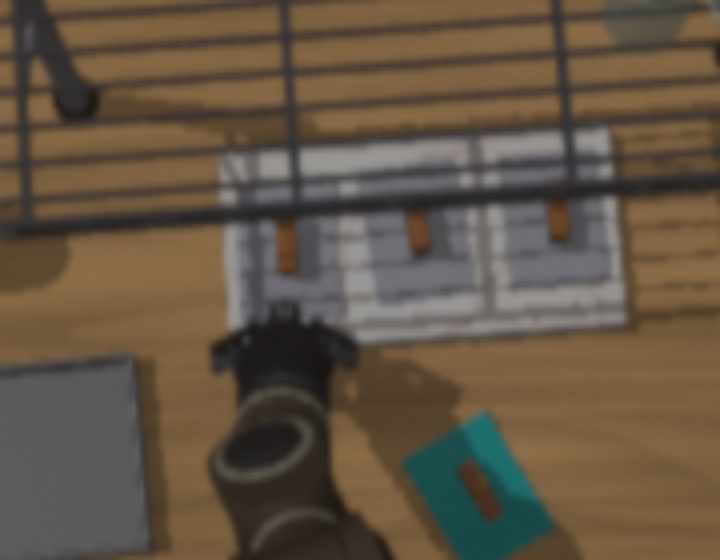

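The closed fingertips, at crop (287,312), are over the near end of the left lid, with nothing in the way. Now I'll press down slowly.

```bash
python3 -m creep '{"slide":[[0.18,-0.04,0.25],[0.37,-0.06,0.45],[0.37,-0.06,0.45],[0.37,-0.06,0.45]],"rotation":[[0,0,0],[0,0,0],[0,0,0],[0,0,0]],"gripper":[0,0,0,0]}'
python3 -m creep '{"slide":[[0.02,0,0.025],[0.04,0,0.05],[0.04,0,0.05]],"rotation":[[0,0,0],[0,0,0],[0,0,0]],"gripper":[0,0,0]}'
```

```text
t: 2.25
position: [0.5707, 0.1312, 0.0571]
orientation: [-0.027, 2.445, 0.009]
contact_force: [0.6, -0.3, -0.9]
width: 0.0001
t: 2.55
position: [0.5708, 0.1311, 0.0553]
orientation: [-0.027, 2.445, 0.009]
contact_force: [0.4, 0.5, 0.1]
width: -0.0001
```

```bash
python3 -m creep '{"slide":[[0.02,0,0.025],[0.04,0,0.05],[0.04,0,0.05]],"rotation":[[0,0,0],[0,0,0],[0,0,0]],"gripper":[0,0,0]}'
python3 -m creep '{"slide":[[0.02,0,0.025],[0.04,0,0.05],[0.04,0,0.05]],"rotation":[[0,0,0],[0,0,0],[0,0,0]],"gripper":[0,0,0]}'
```

```text
t: 2.85
position: [0.5707, 0.131, 0.0532]
orientation: [-0.026, 2.446, 0.009]
contact_force: [0.4, -0.1, 0.7]
width: -0.0
t: 3.15
position: [0.5707, 0.131, 0.051]
orientation: [-0.026, 2.446, 0.009]
contact_force: [-0.2, 0.2, -0.3]
width: 0.0002
```

```bash
for i in 1 2 3; do python3 -m creep '{"slide":[[0.02,0,0.025],[0.03,0,0.035]],"rotation":[[0,0,0],[0,0,0]],"gripper":[0,0]}' | grep -v width; done
```

```text
t: 3.35
position: [0.5706, 0.131, 0.0494]
orientation: [-0.027, 2.446, 0.009]
contact_force: [-0.1, 0.5, 0.1]
t: 3.55
position: [0.5705, 0.1309, 0.0479]
orientation: [-0.027, 2.446, 0.009]
contact_force: [-0.4, -0.3, -0.1]
t: 3.75
position: [0.5704, 0.1309, 0.0464]
orientation: [-0.027, 2.446, 0.009]
contact_force: [0.4, 0.2, -1.2]
```

```bash
python3 -m creep '{"slide":[[0.02,0,0.025],[0.03,0,0.035]],"rotation":[[0,0,0],[0,0,0]],"gripper":[0,0]}' | grep -v width; python3 -m creep '{"slide":[[0.02,0,0.025],[0.02,0,0.025]],"rotation":[[0,0,0],[0,0,0]],"gripper":[0,0]}' | grep -v width
```

```text
t: 3.95
position: [0.5704, 0.1309, 0.0448]
orientation: [-0.027, 2.446, 0.009]
contact_force: [0.1, 0.2, 0.1]
t: 4.15
position: [0.5702, 0.1308, 0.0436]
orientation: [-0.027, 2.447, 0.009]
contact_force: [0.1, -0.1, 0.6]
```

```bash
python3 -c "
from h import *
for n in('top','scene'):
  im,d=snap(n,n+'2')
  u,v=proj(n,[[.579,.131,.035]])[0]; print(n,u,v)
  u=int(u);v=int(v)
  a=im[v-40:v+40,u-50:u+50,::-1]
  cv2.imwrite('pics/%s2c.png'%n,cv2.resize(a,None,fx=7,fy=7,interpolation=cv2.INTER_CUBIC))
st()"
```

```text
top 301.5313287038108 173.48143220386905
scene 323.9263714281353 265.33936246886987
t 4.25 p [0.5703 0.1309 0.0438] y [-0.022  1.    -0.001] z [ 0.64   0.013 -0.768] F [ 0.56 -0.08 -0.76] w -0.0002 q [ 0.33 -0.15 -0.94  0.11 -0.2   0.24]
```

View pics/top2c.png

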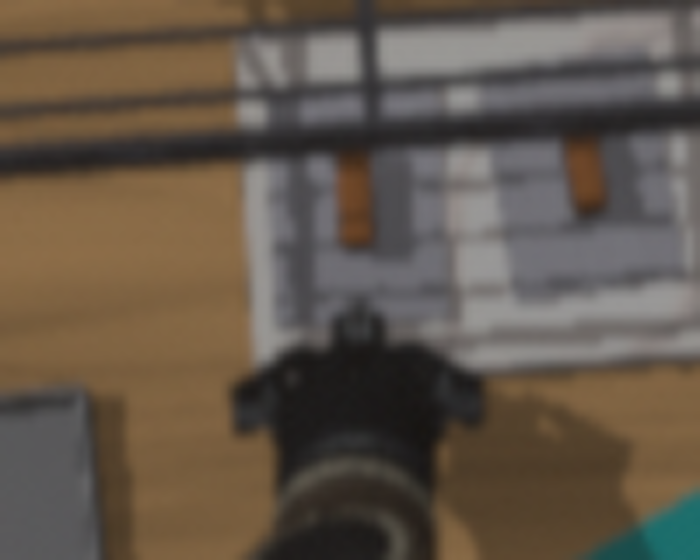

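View pics/scene2c.png

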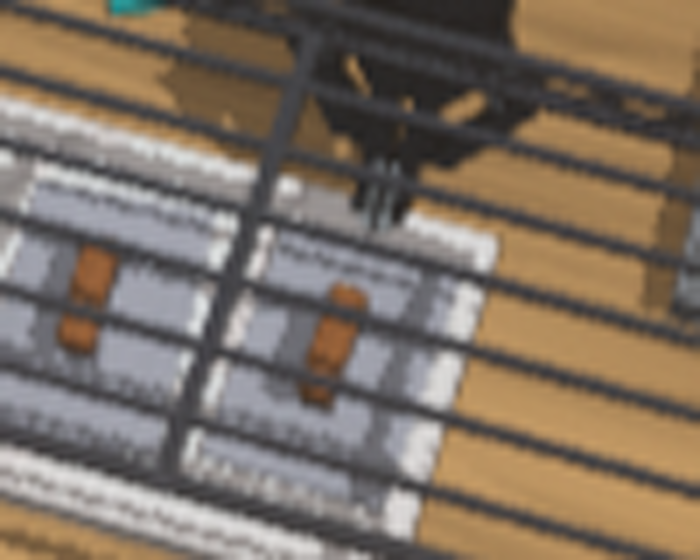

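```bash
python3 -c "
from h import *
print(arm.tip_reach)
d=np.load('pics/top2.npz')['d']
for v in range(172,186): print(v,[p.round(3).tolist() for p in dep('top',[(301,v),(302,v),(303,v)],d)])
print(plane('scene',[(328.6,257)],.035), proj('top',[[.5794,.131,.033],[.571,.131,.026],[.5795-.0085,.131,.033-.007]]))
"
```

```text
0.014
172 [[0.584, 0.133, 0.037], [0.586, 0.13, 0.027], [0.584, 0.126, 0.038]]
173 [[0.578, 0.132, 0.047], [0.581, 0.129, 0.034], [0.58, 0.126, 0.038]]
174 [[0.575, 0.133, 0.044], [0.575, 0.129, 0.043], [0.577, 0.126, 0.037]]
175 [[0.571, 0.133, 0.046], [0.572, 0.129, 0.041], [0.572, 0.126, 0.04]]
176 [[0.562, 0.132, 0.07], [0.561, 0.128, 0.077], [0.561, 0.124, 0.074]]
177 [[0.556, 0.131, 0.084], [0.556, 0.128, 0.082], [0.557, 0.124, 0.077]]
178 [[0.552, 0.131, 0.087], [0.552, 0.128, 0.085], [0.552, 0.124, 0.088]]
179 [[0.547, 0.131, 0.091], [0.548, 0.128, 0.088], [0.547, 0.124, 0.093]]
180 [[0.542, 0.131, 0.1], [0.543, 0.127, 0.093], [0.542, 0.124, 0.099]]
181 [[0.539, 0.131, 0.097], [0.539, 0.127, 0.1], [0.537, 0.123, 0.105]]
182 [[0.535, 0.131, 0.102], [0.538, 0.128, 0.087], [0.533, 0.123, 0.109]]
183 [[0.533, 0.131, 0.094], [0.535, 0.128, 0.084], [0.526, 0.123, 0.126]]
184 [[0.528, 0.131, 0.099], [0.531, 0.128, 0.084], [0.522, 0.123, 0.133]]
185 [[0.527, 0.131, 0.089], [0.526, 0.128, 0.09], [0.518, 0.123, 0.133]]
[[0.54526747 0.13552141 0.035     ]] [[301.55258172 173.48921942]
 [301.64960745 176.16648195]
 [301.64960745 176.16648195]]
```

```bash
for i in 1 2; do python3 -m creep '{"slide":[[0.02,0,0.025],[0.02,0,0.025]],"rotation":[[0,0,0],[0,0,0]],"gripper":[0,0]}' | grep -v width;done
```

```text
t: 4.45
position: [0.5703, 0.1308, 0.0427]
orientation: [-0.027, 2.447, 0.009]
contact_force: [-0.4, -0.1, -0.2]
t: 4.65
position: [0.5702, 0.1308, 0.0415]
orientation: [-0.027, 2.447, 0.009]
contact_force: [-0.2, -0.4, 0.8]
```

```bash
for i in 1 2; do python3 -m creep '{"slide":[[0.02,0,0.025],[0.02,0,0.025]],"rotation":[[0,0,0],[0,0,0]],"gripper":[0,0]}' | grep -v width;done; python3 - <<'E'
from h import *
im,d=snap('scene','s3')
a=im[225:305,270:370,::-1]
o=cv2.imread('pics/scene0.png')[225:305,270:370]
cv2.imwrite('pics/s3c.png',cv2.resize(np.vstack([o,a]),None,fx=4,fy=3.7,interpolation=cv2.INTER_CUBIC))
E
```

```text
t: 4.85
position: [0.5701, 0.1308, 0.0403]
orientation: [-0.027, 2.447, 0.008]
contact_force: [0.3, 0.0, -1.0]
t: 5.05
position: [0.57, 0.1307, 0.0392]
orientation: [-0.027, 2.448, 0.008]
contact_force: [0.6, -1.1, -0.3]
```

View pics/s3c.png

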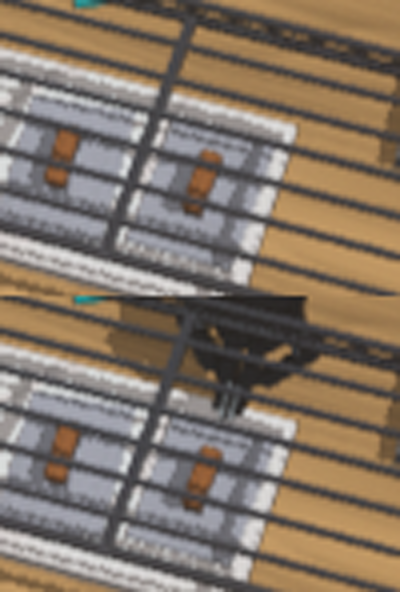

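```bash
python3 - <<'E'
from h import *
a=np.load('pics/scene0.npz');b=np.load('pics/s3.npz')
A=a['im'][235:280,300:350,::-1];B=b['im'][235:280,300:350,::-1]
D=cv2.absdiff(A,B)
for X in (A,B,D):
    pass
M=np.hstack([cv2.resize(X,None,fx=8,fy=8,interpolation=cv2.INTER_NEAREST) for X in (B,D)])
for k in (0,):
  for P,c in (([.579,.131,.029],(0,0,255)),([.57,.131,.022],(0,255,255)),([.5702,.131,.0392],(0,255,0))):
    u,v=proj('scene',[P])[0]; cv2.circle(M,(int((u-300+.5)*8),int((v-235+.5)*8)),4,c,1)
cv2.imwrite('pics/d3.png',M)
d=b['d']
for v in range(248,272): print(v,dep('scene',[(324,v),(327,v)],d)[:, [0,2]].round(3).tolist(), dep('scene',[(324,v),(327,v)],a['d'])[:, [0,2]].round(3).tolist())
E
```

```text
248 [[0.506, 0.0], [0.54, 0.096]] [[0.504, -0.004], [0.502, -0.001]]
249 [[0.633, 0.318], [0.544, 0.098]] [[0.633, 0.319], [0.506, -0.001]]
250 [[0.636, 0.318], [0.633, 0.317]] [[0.637, 0.32], [0.634, 0.32]]
251 [[0.547, 0.078], [0.637, 0.32]] [[0.518, 0.003], [0.635, 0.317]]
252 [[0.548, 0.074], [0.546, 0.078]] [[0.52, -0.001], [0.516, -0.0]]
253 [[0.551, 0.072], [0.551, 0.081]] [[0.524, 0.0], [0.516, -0.011]]
254 [[0.554, 0.07], [0.551, 0.073]] [[0.54, 0.033], [0.522, -0.005]]
255 [[0.555, 0.065], [0.555, 0.073]] [[0.542, 0.03], [0.539, 0.033]]
256 [[0.546, 0.033], [0.557, 0.069]] [[0.546, 0.033], [0.54, 0.024]]
257 [[0.55, 0.032], [0.56, 0.07]] [[0.551, 0.035], [0.544, 0.026]]
258 [[0.551, 0.026], [0.561, 0.063]] [[0.552, 0.028], [0.548, 0.027]]
259 [[0.66, 0.316], [0.552, 0.03]] [[0.661, 0.319], [0.553, 0.033]]
260 [[0.663, 0.317], [0.66, 0.317]] [[0.664, 0.319], [0.66, 0.317]]
261 [[0.666, 0.317], [0.664, 0.321]] [[0.664, 0.312], [0.663, 0.317]]
262 [[0.57, 0.042], [0.664, 0.312]] [[0.568, 0.037], [0.663, 0.309]]
263 [[0.574, 0.043], [0.57, 0.041]] [[0.573, 0.04], [0.569, 0.04]]
264 [[0.576, 0.039], [0.572, 0.037]] [[0.574, 0.033], [0.572, 0.038]]
265 [[0.579, 0.037], [0.574, 0.036]] [[0.579, 0.039], [0.576, 0.041]]
266 [[0.582, 0.037], [0.58, 0.041]] [[0.582, 0.038], [0.581, 0.043]]
267 [[0.597, 0.071], [0.581, 0.036]] [[0.596, 0.07], [0.582, 0.039]]
268 [[0.597, 0.063], [0.586, 0.039]] [[0.6, 0.071], [0.586, 0.041]]
269 [[0.603, 0.071], [0.587, 0.034]] [[0.603, 0.069], [0.589, 0.039]]
270 [[0.69, 0.318], [0.689, 0.323]] [[0.689, 0.315], [0.687, 0.317]]
271 [[0.693, 0.319], [0.691, 0.32]] [[0.691, 0.313], [0.69, 0.32]]
```

View pics/d3.png

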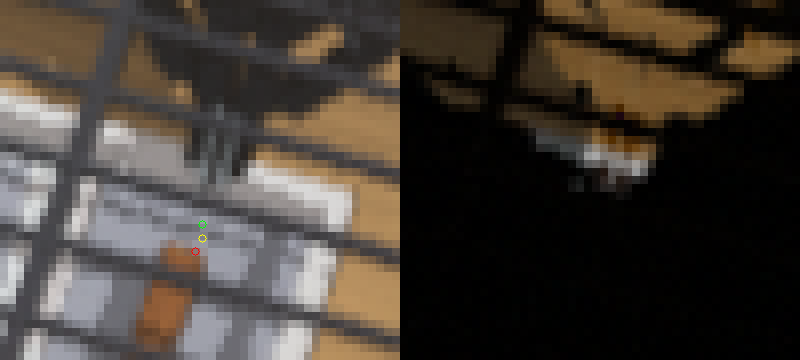

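The visible fingertips end about 30 mm short of where the pose and tip_reach put them, and there is still no contact. I'll back out and check the tool geometry in the open.

```bash
python3 -m creep '{"slide":[[-0.6,0,-0.8],[-0.8,0,-3],[-0.8,0,-5],[-0.8,0,-5],[-0.8,0,-5]],"rotation":[[0,0,0],[0,0,0],[0,0,0],[0,0,0],[0,0,0]],"gripper":[0,0,0,0,0]}'
python3 - <<'E'
from h import *
st(); s=monitor.get_state(); Rm=R.from_rotvec(s['orientation']).as_matrix(); p=s['position']
out=[]
for n in('top','scene'):
  im,d=snap(n,n+'4')
  pts=[p,p+.014*Rm[:,2],p-.059*Rm[:,2]]
  uv=proj(n,pts); u0,v0=(uv[0]-[40,35]).astype(int)
  c=cv2.resize(im[v0:v0+70,u0:u0+80,::-1],None,fx=5,fy=5,interpolation=cv2.INTER_CUBIC)
  for q,col in zip(uv,((0,255,0),(0,0,255),(255,0,0))): cv2.circle(c,tuple(int(x) for x in (q-[u0,v0]+.5)*5),4,col,1)
  out.append(c)
cv2.imwrite('pics/g4.png',np.hstack(out))
E
```

```text
t: 5.6
position: [0.4931, 0.1301, 0.175]
orientation: [-0.027, 2.44, 0.012]
contact_force: [1.4, -0.3, 1.1]
width: -0.0004
t 5.6 p [0.4931 0.1301 0.175 ] y [-0.023  1.     0.002] z [ 0.645  0.016 -0.764] F [ 1.41 -0.34  1.1 ] w -0.0004 q [ 0.41 -0.44 -0.81  0.54 -0.24  0.3 ]
```

View pics/g4.png

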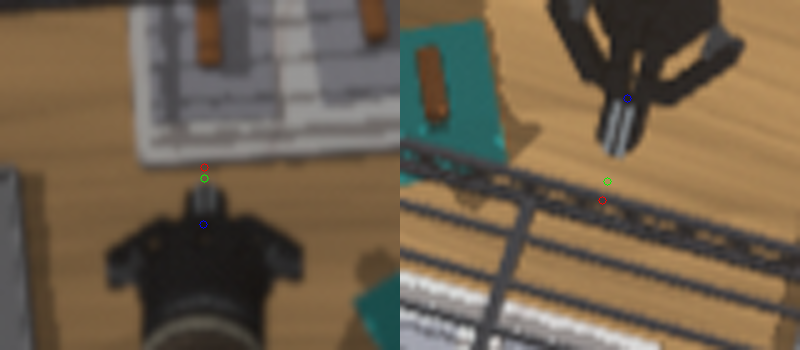

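```bash
python3 - <<'E'
from h import *
s=monitor.get_state(); Rm=R.from_rotvec(s['orientation']).as_matrix(); p=s['position']
for n in('top','scene'):
  d=np.load(f'pics/{n}4.npz')['d']
  vv,uu=np.mgrid[0:400,0:640]; P=dep(n,np.c_[uu.ravel(),vv.ravel()],d)
  L=(P-p)@Rm; k=(np.abs(L[:,1])<.012)&(np.abs(L[:,0])<.05)&(L[:,2]>-.08)&(P[:,2]>.1)
  q=L[k]; o=np.argsort(q[:,2])[::-1][:14]
  print(n,(q[o]*1000).round(0).tolist())
  W=(p+np.array([-.02,.0,.0])@Rm.T)
E
```

```text
top [[-7.0, 11.0, -28.0], [-14.0, -6.0, -29.0], [-15.0, 4.0, -29.0], [-12.0, -6.0, -31.0], [-9.0, 7.0, -31.0], [-9.0, -9.0, -33.0], [-13.0, -9.0, -33.0], [-18.0, 1.0, -34.0], [-15.0, 4.0, -36.0], [-19.0, -3.0, -36.0], [-15.0, 1.0, -37.0], [-10.0, 11.0, -40.0], [-10.0, 7.0, -40.0], [-18.0, -3.0, -43.0]]
scene [[-11.0, 8.0, -26.0], [-13.0, 5.0, -26.0], [-16.0, 2.0, -26.0], [-12.0, -2.0, -27.0], [-17.0, 2.0, -30.0], [-15.0, 4.0, -30.0], [-11.0, 10.0, -31.0], [-4.0, 8.0, -31.0], [-8.0, -7.0, -31.0], [-14.0, -3.0, -31.0], [-15.0, 7.0, -31.0], [-12.0, 0.0, -31.0], [-9.0, 6.0, -32.0], [-9.0, -4.0, -32.0]]
```

The fingertips lie about 26 mm behind the reported TCP along tool z in both views, not 14 mm ahead. I'll use the measured tip from here on.

```bash
cat >> h.py <<'E'
def tip(corner,lean,yaw):
    # TCP for the lower tip edge at 'corner'
    l,y=np.radians([lean,yaw]); h=np.array([np.cos(y),np.sin(y),0]); u=np.array([0,0,1.])
    z=np.sin(l)*h-np.cos(l)*u; x=-np.cos(l)*h-np.sin(l)*u
    p=np.array(corner)+.026*z-.011*x; print('tcp',p.round(4)); return p
def grasp(g,lean,yaw):
    l,y=np.radians([lean,yaw]); z=np.array([np.sin(l)*np.cos(y),np.sin(l)*np.sin(y),-np.cos(l)])
    p=np.array(g)+.045*z; print('tcp',p.round(4)); return p
E
python3 -c "
from h import *
go(tip([.568,.130,.052],40,1),40,1)"
```

```text
tcp [0.5931 0.1304 0.0392]
slide [0.24, -0.04, 5.5] rot [0.02, -0.02, 0.03]
```

```bash
python3 -m creep '{"slide":[[0.1,-0.02,1.5],[0.1,-0.02,3],[0.2,-0.04,4.5],[0.24,-0.04,5.5],[0.24,-0.04,5.5],[0.24,-0.04,5.5]],"rotation":[[0,0,0],[0,0,0],[0,0,0],[0,0,0],[0,0,0],[0,0,0]],"gripper":[0,0,0,0,0,0]}'
python3 -c "
from h import *
for n in ('top','scene'): snap(n,n+'5')
st()
t=cv2.imread('pics/top5.png')[130:210,250:350];s=cv2.imread('pics/scene5.png')[225:305,270:370]
cv2.imwrite('pics/c5.png',np.hstack([cv2.resize(q,None,fx=4,fy=4,interpolation=cv2.INTER_CUBIC) for q in (t,s)]))
"
```

```text
t: 6.3
position: [0.5917, 0.1296, 0.0361]
orientation: [-0.027, 2.451, 0.007]
contact_force: [-0.2, -0.5, 0.3]
width: -0.0
t 6.4 p [0.5929 0.1304 0.0394] y [-0.022  1.    -0.   ] z [ 0.641  0.014 -0.768] F [-0.36  0.36  1.45] w 0.0002 q [ 0.31 -0.1  -0.91  0.08 -0.19  0.23]
```

View pics/c5.png

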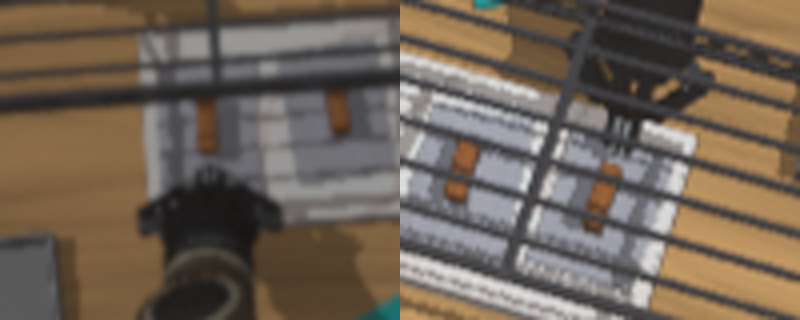

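The tip is now over the near end of the left lid, at scene crop (622,140), just short of the handle. Descending.

```bash
python3 -m creep '{"slide":[[0.1,0,0.12],[0.18,0,0.22],[0.18,0,0.22],[0.18,0,0.22]],"rotation":[[0,0,0],[0,0,0],[0,0,0],[0,0,0]],"gripper":[0,0,0,0]}'|grep -v width
for i in 1 2 3; do python3 -m creep '{"slide":[[0.03,0,0.035],[0.03,0,0.035]],"rotation":[[0,0,0],[0,0,0]],"gripper":[0,0]}' | grep -E "pos|force";done
```

```text
t: 6.8
position: [0.5929, 0.1305, 0.0313]
orientation: [-0.027, 2.445, 0.01]
contact_force: [1.0, -0.9, -0.7]
position: [0.5928, 0.1305, 0.03]
contact_force: [0.3, 0.5, -0.0]
position: [0.5927, 0.1305, 0.0284]
contact_force: [0.1, 0.1, 0.4]
position: [0.5925, 0.1304, 0.0266]
contact_force: [-0.1, -0.4, -0.1]
```

```bash

for i in 1 2 3; do python3 -m creep '{"slide":[[0.025,0,0.03],[0.025,0,0.03]],"rotation":[[0,0,0],[0,0,0]],"gripper":[0,0]}' | grep -E "pos|force";done
```

```text
position: [0.5927, 0.1305, 0.0257]
contact_force: [-2.7, -0.7, 2.6]
position: [0.593, 0.1306, 0.0248]
contact_force: [-1.5, 0.5, 2.7]
position: [0.5931, 0.1306, 0.0237]
contact_force: [-1.2, -1.1, 3.2]
```

```bash

for i in 1 2 3; do python3 -m creep '{"slide":[[0.025,0,0.03],[0.025,0,0.03]],"rotation":[[0,0,0],[0,0,0]],"gripper":[0,0]}' | grep -E "pos|force";done
python3 -c "
from h import *
snap('scene','s6')"
```

```text
position: [0.5933, 0.1306, 0.0229]
contact_force: [-2.9, -1.4, 5.6]
position: [0.5939, 0.1307, 0.0228]
contact_force: [-7.1, -1.0, 9.2]
position: [0.5945, 0.1308, 0.0229]
contact_force: [-7.0, -0.4, 10.3]
```

```bash
cat > hm.py <<'E'
from h import *
def handles(f):
    z=np.load(f'pics/{f}.npz'); im=z['im'];hsv=cv2.cvtColor(im,cv2.COLOR_RGB2HSV);i=im.astype(int)
    m=((i[:,:,0]-i[:,:,2]>45)&(hsv[:,:,1]>120)&(i[:,:,0]<190)).astype(np.uint8)
    c=proj('scene',[[.715,.17,.03],[.72,-.16,.03],[.55,-.165,.03],[.54,.17,.03]]).astype(np.int32)
    k=np.zeros_like(m);cv2.fillPoly(k,[c],1);m=cv2.morphologyEx(m*k,cv2.MORPH_CLOSE,np.ones((5,3)))
    N,L,st_,ce=cv2.connectedComponentsWithStats(m)
    for j in range(1,N):
        if st_[j,4]>20:
            ys,xs=np.where(L==j);P=plane('scene',np.c_[xs,ys],.073);print(f,ce[j].round(2),st_[j].tolist(),P.mean(0).round(4))
E
python3 - <<'E'
from hm import *
handles('scene0');handles('s6')
a=cv2.imread('pics/scene0.png')[245:310,270:350];b=cv2.imread('pics/s6.png')[245:310,270:350]
cv2.imwrite('pics/c6.png',np.hstack([cv2.resize(q,None,fx=5,fy=5,interpolation=cv2.INTER_CUBIC) for q in (a,b)]))
E
```

```text
scene0 [249.11 256.99] [245, 250, 9, 15, 71] [ 0.6504 -0.107   0.073 ]
scene0 [285.08 266.88] [282, 260, 8, 15, 66] [0.6412 0.0183 0.073 ]
scene0 [320.06 273.38] [317, 266, 8, 16, 66] [0.6225 0.1338 0.073 ]
s6 [249.11 256.99] [245, 250, 9, 15, 71] [ 0.6504 -0.107   0.073 ]
s6 [285.01 266.96] [281, 260, 9, 15, 67] [0.6415 0.0182 0.073 ]
s6 [320.62 271.25] [317, 265, 8, 14, 63] [0.6151 0.1329 0.073 ]
```

View pics/c6.png

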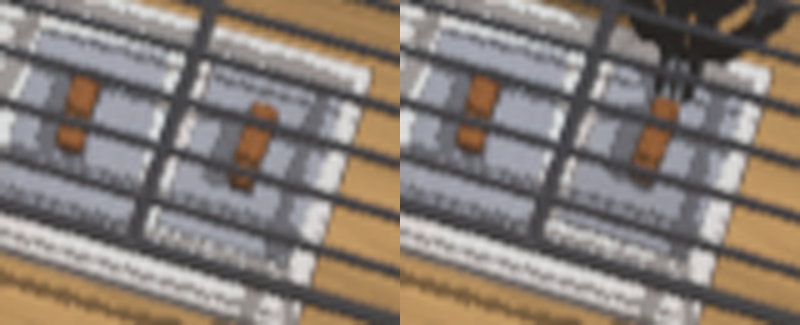

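The left lid's handle shifted about 7 mm (apparent) towards the robot at scene (320.6,271.3). The tip sank about 3.5 mm at about 3 N and then hit a hard stop, while the other lids stayed still. So the left lid is the bent one, and it rocked. Letting go and lifting off.

```bash
python3 -m creep '{"slide":[[-0.15,0,-0.2],[-0.4,0,-0.6],[-0.4,0,-2],[-0.4,0,-2.6],[-0.4,0,-2.6],[-0.4,0,-2.6]],"rotation":[[0,0,0],[0,0,0],[0,0,0],[0,0,0],[0,0,0],[0,0,0]],"gripper":[0,0,0.6,0.6,0.6,0.6]}'
python3 - <<'E'
from hm import *
st();snap('scene','s7');handles('s7'); snap('top','t7')
s=monitor.get_state(); Rm=R.from_rotvec(s['orientation']).as_matrix(); p=s['position']
for n,f in(('top','t7'),('scene','s7')):
  d=np.load(f'pics/{f}.npz')['d']
  vv,uu=np.mgrid[0:400,0:640]; P=dep(n,np.c_[uu.ravel(),vv.ravel()],d)
  L=(P-p)@Rm; k=(np.abs(L[:,1])<.05)&(np.abs(L[:,0])<.025)&(L[:,2]>-.08)&(P[:,2]>.08)&(P[:,2]<.3)
  q=L[k]; o=np.argsort(q[:,2])[::-1][:14]
  print(n,(q[o]*1000).round(0).astype(int).tolist())
E
```

```text
t: 9.25
position: [0.5535, 0.13, 0.0903]
orientation: [-0.026, 2.439, 0.011]
contact_force: [-0.5, -0.7, -1.2]
width: 0.0512
t 9.25 p [0.5535 0.13   0.0903] y [-0.022  1.     0.001] z [ 0.646  0.015 -0.763] F [-0.48 -0.69 -1.19] w 0.0512 q [ 0.35 -0.25 -0.9   0.24 -0.21  0.25]
s7 [249.11 256.99] [245, 250, 9, 15, 71] [ 0.6504 -0.107   0.073 ]
s7 [285.06 266.98] [282, 260, 8, 15, 65] [0.6416 0.0184 0.073 ]
s7 [320.06 273.38] [317, 266, 8, 16, 66] [0.6225 0.1338 0.073 ]
top [[-4, -37, -22], [-6, 35, -27], [-12, -31, -28], [-12, 24, -32], [-6, -41, -33], [-15, -27, -33], [-12, -31, -35], [-12, -27, -35], [-15, 27, -36], [-8, 35, -36], [-10, -27, -38], [-13, 24, -39], [-9, 24, -40], [-14, 31, -41]]
scene [[-8, 33, -29], [13, -25, -29], [-16, 34, -30], [-13, 30, -30], [-17, -27, -31], [-6, -34, -31], [-15, -24, -31], [-11, -29, -31], [-8, -23, -32], [-10, 29, -32], [-11, -26, -32], [-9, -30, -33], [-10, 35, -34], [-6, -24, -34]]
```

```bash
python3 -c "
from h import *
go(grasp([.597,.1295,.0966],40,1),40,1); go(grasp([.6225,.130,.066],40,1),40,1)"
```

```text
tcp [0.6259 0.13   0.0621]
slide [-1.28, -0.04, 2.25] rot [0.02, 0.02, 0.02]
tcp [0.6514 0.1305 0.0315]
slide [-1.27, -0.05, 3.57] rot [0.02, 0.02, 0.02]
```

```bash
python3 -m creep '{"slide":[[-0.7,-0.02,1],[-1.28,-0.04,2.1],[-1.27,-0.04,2.9],[-1.27,-0.05,3.57],[-1.27,-0.05,3.57],[-1.27,-0.05,3.57]],"rotation":[[0,0,0],[0,0,0],[0,0,0],[0,0,0],[0,0,0],[0,0,0]],"gripper":[0.6,0.6,0.6,0.6,0.6,0.6]}'
python3 - <<'E'
from hm import *
snap('scene','s8');snap('top','t8');st()
go(grasp([.6225,.130,.066],40,1),40,1)
t=cv2.imread('pics/t8.png')[130:210,250:350];s=cv2.imread('pics/s8.png')[225:305,270:370]
cv2.imwrite('pics/c8.png',np.hstack([cv2.resize(q,None,fx=4,fy=4,interpolation=cv2.INTER_CUBIC) for q in (t,s)]))
E
```

```text
t: 9.95
position: [0.6504, 0.1299, 0.0294]
orientation: [-0.026, 2.445, 0.008]
contact_force: [-0.3, 0.1, 0.2]
width: 0.0515
t 10.05 p [0.651  0.1303 0.0316] y [-0.022  1.    -0.   ] z [ 0.644  0.014 -0.765] F [-0.02  0.44 -0.1 ] w 0.0515 q [ 0.27  0.02 -0.82  0.04 -0.16  0.2 ]
tcp [0.6514 0.1305 0.0315]
slide [-0.01, 0.01, 0.01] rot [0.02, 0.01, 0.02]
```

View pics/c8.png

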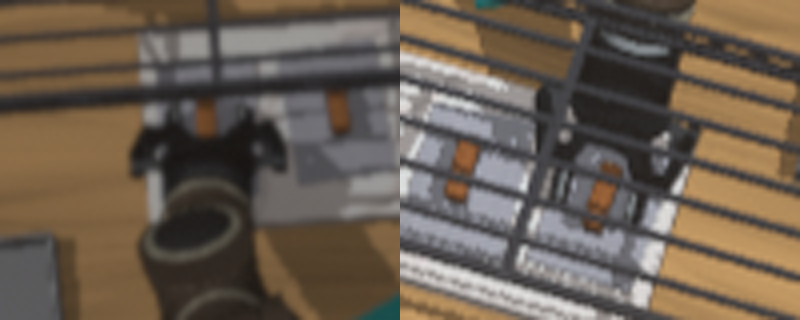

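The open fingers straddle the left handle, at scene crop (600,190), centred. Closing.

```bash
python3 -m creep '{"slide":[[0,0,0],[0,0,0],[0,0,0],[0,0,0],[0,0,0],[0,0,0],[0,0,0]],"rotation":[[0,0,0],[0,0,0],[0,0,0],[0,0,0],[0,0,0],[0,0,0],[0,0,0]],"gripper":[0.4,0.3,0,0,0,0,0]}'
```

```text
t: 10.75
position: [0.6514, 0.1309, 0.033]
orientation: [-0.027, 2.44, 0.011]
contact_force: [-6.6, 2.3, 6.9]
width: 0.0174
```

```bash
python3 -m creep '{"slide":[[-0.1,0,-0.13],[-0.2,0,-0.26],[-0.35,0,-0.42],[-0.53,0,-0.64],[-0.53,0,-0.64],[-0.53,0,-0.64]],"rotation":[[0,0,0],[0,0,0],[0,0,0],[0,0,0],[0,0,0],[0,0,0]],"gripper":[0,0,0,0,0,0]}'
python3 - <<'E'
from hm import *
snap('scene','s9');st();handles('s9')
s=cv2.imread('pics/s9.png')[205:325,240:390]
cv2.imwrite('pics/c9.png',cv2.resize(s,None,fx=5,fy=5,interpolation=cv2.INTER_CUBIC))
E
```

```text
t: 11.35
position: [0.6514, 0.1309, 0.0584]
orientation: [-0.027, 2.439, 0.011]
contact_force: [0.9, -1.0, -3.9]
width: 0.0171
t 11.4 p [0.6511 0.1308 0.0578] y [-0.022  1.     0.001] z [ 0.645  0.015 -0.764] F [ 0.18  0.24 -3.32] w 0.0174 q [ 0.28 -0.02 -0.79  0.11 -0.16  0.2 ]
s9 [249.11 256.99] [245, 250, 9, 15, 71] [ 0.6504 -0.107   0.073 ]
s9 [285.08 266.88] [282, 260, 8, 15, 66] [0.6412 0.0183 0.073 ]
s9 [318.84 270.57] [315, 263, 9, 15, 58] [0.6149 0.1267 0.073 ]
```

View pics/c9.png

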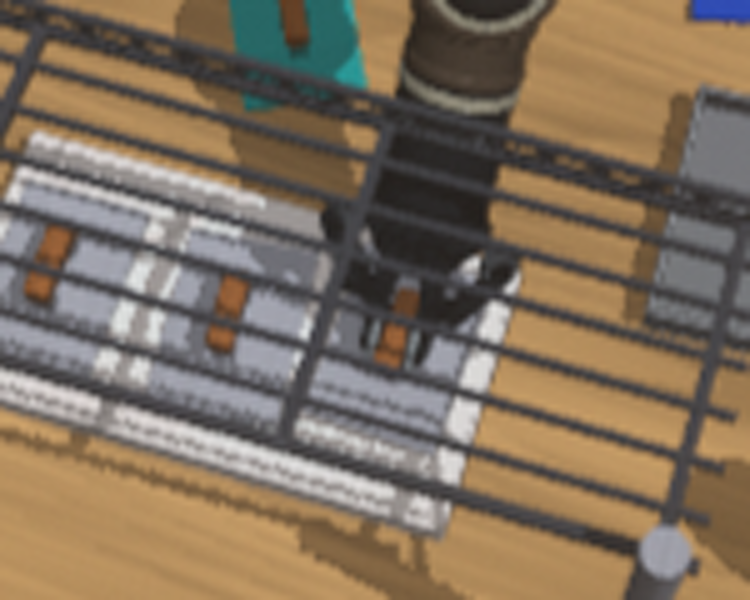

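Lifted: the left handle is up and held, the load is about 3.6 N, and the other two handles have not moved. Pulling straight back out.

```bash
python3 -m creep '{"slide":[[0.6,0,-0.5],[1.5,0.05,-1.2],[2.3,0.05,-1.9],[3.1,0.1,-2.6],[3.8,0.1,-3.2],[4.08,0.12,-3.45],[4.08,0.12,-3.45],[4.08,0.12,-3.45]],"rotation":[[0,0,0],[0,0,0],[0,0,0],[0,0,0],[0,0,0],[0,0,0],[0,0,0],[0,0,0]],"gripper":[0,0,0,0,0,0,0,0]}'
python3 - <<'E'
from h import *
st(); go([.464,.356,.058],40,5); go([.464,.356,.058],40,1)
E
```

```text
t: 12.2
position: [0.4918, 0.1313, 0.0588]
orientation: [-0.027, 2.438, 0.012]
contact_force: [0.0, 0.3, -3.5]
width: 0.0171
t 12.2 p [0.4918 0.1313 0.0588] y [-0.023  1.     0.002] z [ 0.647  0.016 -0.762] F [ 0.01  0.32 -3.48] w 0.0171 q [ 0.42 -0.34 -1.03  0.21 -0.25  0.31]
slide [0.6, 7.51, -0.46] rot [-0.29, 0.04, -0.36]
slide [0.6, 7.51, -0.46] rot [0.03, 0.04, 0.02]
```

```bash
python3 -m creep '{"slide":[[0,0.5,0],[0.1,1.4,-0.1],[0.2,2.4,-0.2],[0.3,3.4,-0.2],[0.4,4.4,-0.3],[0.45,5.4,-0.4],[0.5,6.4,-0.4],[0.6,7.1,-0.46],[0.6,7.51,-0.46],[0.6,7.51,-0.46],[0.6,7.51,-0.46]],"rotation":[[0,0,0],[0,0,0],[-0.1,0,-0.1],[-0.15,0,-0.15],[-0.2,0,-0.2],[-0.25,0,-0.3],[-0.29,0.04,-0.36],[-0.29,0.04,-0.36],[-0.29,0.04,-0.36],[-0.29,0.04,-0.36],[-0.29,0.04,-0.36]],"gripper":[0,0,0,0,0,0,0,0,0,0,0]}'
python3 - <<'E'
from h import *
st()
snap('scene','s10');snap('top','t10');go([.464,.356,.020],40,5)
t=cv2.imread('pics/t10.png')[150:270,180:330];s=cv2.imread('pics/s10.png')[190:310,330:480]
cv2.imwrite('pics/c10.png',np.hstack([cv2.resize(q,None,fx=2.6,fy=2.6,interpolation=cv2.INTER_CUBIC) for q in (t,s)]))
E
```

```text
t: 13.3
position: [0.4644, 0.3557, 0.0575]
orientation: [-0.106, 2.442, 0.038]
contact_force: [0.5, 0.0, -4.5]
width: 0.0172
t 13.3 p [0.4644 0.3557 0.0575] y [-0.087  0.996 -0.001] z [ 0.64   0.055 -0.766] F [ 0.49  0.05 -4.53] w 0.0172 q [ 0.91 -0.06 -0.8   0.32 -0.49  0.69]
slide [0.81, 0.04, 0.96] rot [-0.01, -0.0, -0.0]
```

View pics/c10.png

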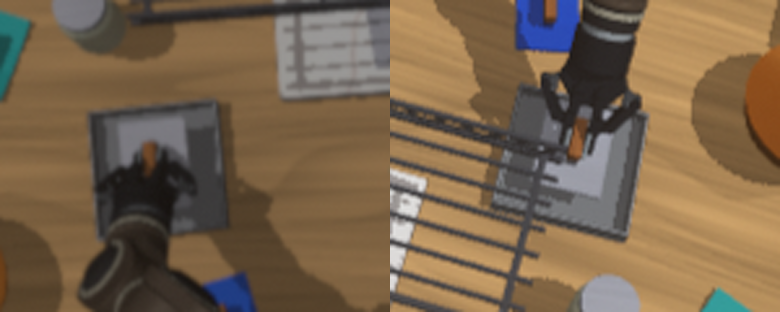

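```bash
python3 -m creep '{"slide":[[0.2,0,0.24],[0.45,0.02,0.52],[0.7,0.04,0.8],[0.79,0.04,0.94],[0.79,0.04,0.94],[0.79,0.04,0.94]],"rotation":[[0,0,0],[0,0,0],[0,0,0],[0,0,0],[0,0,0],[0,0,0]],"gripper":[0,0,0,0,0,0]}'|grep -E "pos|force"
python3 -m creep '{"slide":[[0.03,0,0.035],[0.06,0,0.07],[0.1,0,0.12],[0.13,0,0.15],[0.13,0,0.15]],"rotation":[[0,0,0],[0,0,0],[0,0,0],[0,0,0],[0,0,0]],"gripper":[0,0,0,0,0]}'|grep -E "pos|force"
python3 -m creep '{"slide":[[0.02,0,0.025],[0.04,0,0.05],[0.04,0,0.05]],"rotation":[[0,0,0],[0,0,0],[0,0,0]],"gripper":[0,0,0]}'|grep -E "pos|force"
```

```text
position: [0.4641, 0.3559, 0.0207]
contact_force: [-0.1, -0.7, -3.5]
position: [0.4639, 0.3557, 0.0144]
contact_force: [0.4, 0.2, -3.0]
position: [0.4639, 0.3557, 0.0123]
contact_force: [0.3, 0.1, -3.9]
```

```bash
for i in 1 2 3; do python3 -m creep '{"slide":[[0.02,0,0.024],[0.03,0,0.036]],"rotation":[[0,0,0],[0,0,0]],"gripper":[0,0]}'|grep -E "pos|force"; done
```

```text
position: [0.4638, 0.3557, 0.0108]
contact_force: [-0.1, -0.9, -4.4]
position: [0.4638, 0.3556, 0.0093]
contact_force: [0.7, 0.1, -4.1]
position: [0.4639, 0.3556, 0.0079]
contact_force: [-2.4, -1.1, -0.4]
```

```bash
python3 -m creep '{"slide":[[0.01,0,0.012],[0.01,0,0.012]],"rotation":[[0,0,0],[0,0,0]],"gripper":[0,0]}'|grep -E "pos|force"; python3 -m creep '{"slide":[[0,0,0],[0,0,0],[0,0,0],[0,0,0],[0,0,0],[0,0,0]],"rotation":[[0,0,0],[0,0,0],[0,0,0],[0,0,0],[0,0,0],[0,0,0]],"gripper":[0.1,0.25,0.4,0.6,0.6,0.6]}'
```

```text
position: [0.4642, 0.3558, 0.0079]
contact_force: [-0.4, -0.7, -1.2]
t: 16.2
position: [0.4643, 0.3559, 0.0081]
orientation: [-0.105, 2.441, 0.037]
contact_force: [0.3, -0.2, -0.2]
width: 0.0514
```

Released at zero load. Withdrawing along the tool axis.

```bash
python3 -m creep '{"slide":[[0,0,-0.4],[0,0,-1],[0,0,-2],[0,0,-3.5],[0,0,-5],[0,0,-6],[0,0,-6],[0,0,-6]],"rotation":[[0,0,0],[0,0,0],[0,0,0],[0,0,0],[0,0,0],[0,0,0],[0,0,0],[0,0,0]],"gripper":[0.6,0.6,0.6,0.6,0.6,0.6,0.6,0.6]}'
python3 - <<'E'
from hm import *
st()
snap('scene','s11');snap('top','t11');handles('s11')
t=cv2.imread('pics/t11.png')[120:270,150:400];s=cv2.imread('pics/s11.png')[180:330,230:480]
cv2.imwrite('pics/c11.png',np.vstack([cv2.resize(q,None,fx=3,fy=2,interpolation=cv2.INTER_CUBIC)[:300] for q in (t,s)]))
for n,f in(('top','t11'),('scene','s11')):
  z=np.load(f'pics/{f}.npz');d=z['d'];vv,uu=np.mgrid[0:400,0:640];uv=np.c_[uu.ravel(),vv.ravel()];P=dep(n,uv,d)
  im=z['im'].reshape(-1,3).astype(int)
  h=(im[:,0]-im[:,2]>45)&(np.abs(P[:,0]-.435)<.08)&(np.abs(P[:,1]-.353)<.08)&(P[:,2]<.09)
  Q=plane(n,uv[h],.048);print(n,'handle',h.sum(),Q.mean(0).round(4),np.ptp(Q,axis=0).round(3))
  g=(np.abs(P[:,0]-.435)<.075)&(np.abs(P[:,1]-.353)<.075)&(im.mean(1)>110)&(im[:,0]-im[:,2]<20)&(P[:,2]<.05)
  q=P[g]; r=cv2.minAreaRect((q[:,:2]*1000).astype(np.float32));print('sheet',np.round(r[0]),np.round(r[1]),round(r[2],1))
  A=np.c_[q[:,:2]-[.435,.353],np.ones(len(q))];c=np.linalg.lstsq(A,q[:,2],rcond=None)[0];print('tilt deg',np.degrees(c[:2]).round(1),'z',c[2].round(4))
E
```

```text
t: 17.0
position: [0.3489, 0.3468, 0.1465]
orientation: [-0.106, 2.441, 0.039]
contact_force: [0.7, -0.4, -1.2]
width: 0.0511
t 17.0 p [0.3489 0.3468 0.1465] y [-0.087  0.996  0.001] z [ 0.641  0.056 -0.765] F [ 0.66 -0.38 -1.2 ] w 0.0511 q [ 1.16 -0.26 -0.72  0.72 -0.6   0.95]
s11 [249.11 256.99] [245, 250, 9, 15, 71] [ 0.6504 -0.107   0.073 ]
s11 [285.   267.06] [282, 260, 7, 15, 64] [0.6419 0.0183 0.073 ]
top handle 54 [0.4349 0.3508 0.048 ] [0.047 0.015 0.   ]
sheet [436. 352.] [120.  88.] 3.8
tilt deg [ 0.1 -0.6] z 0.0117
scene handle 70 [0.436  0.3542 0.048 ] [0.053 0.019 0.   ]
sheet [435. 353.] [150. 149.] 0.2
tilt deg [ 0.1 -0.3] z 0.008
```

View pics/c11.png

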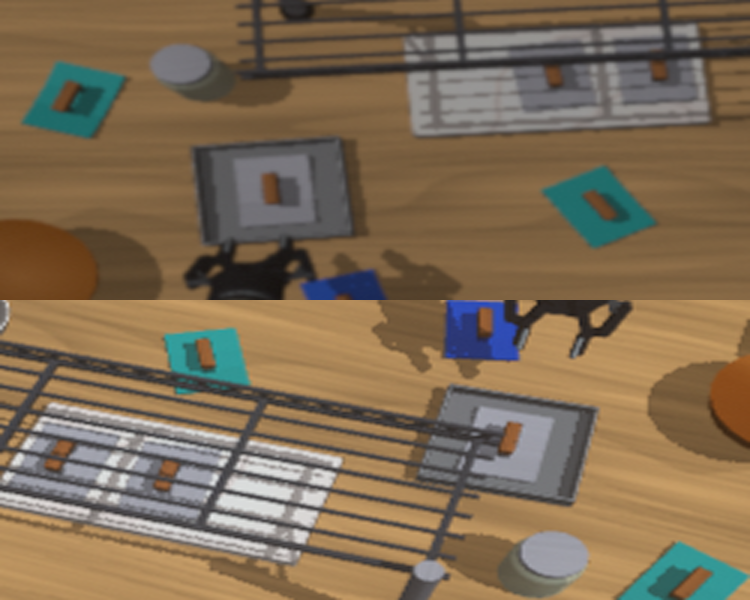

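The bent lid lies level and centred in the tray, at top crop (273,190), and the fingers are clear. The other two lids, the jar and the bowl are undisturbed. Handing in.

```bash
python3 -m creep '{"slide":[[0,0,-0.5],[0,0,-1],[0,0,-1]],"rotation":[[0,0,0],[0,0,0],[0,0,0]],"gripper":[0.6,0.6,0.6]}'; python3 -c "
from h import *
job.finish_job(); st()"
```

```text
t: 17.4
position: [0.33, 0.344, 0.1675]
orientation: [-0.105, 2.442, 0.034]
contact_force: [0.1, -0.2, -0.2]
width: 0.051
the job is handed in; nothing more can be done
the job is handed in; nothing more can be done
```

The bent lid now lies level, handle up, in the middle of the tray, and the job was handed in at about 17.4 s. It was the left lid, the first one I pressed, so I did not press the other two.

- **Press:** the near end gave about 3.5 mm at roughly 3 N, then stopped hard. The handle visibly tipped towards the robot, and the lid fell back to its old place when released. The push ended at about 10 N before I stopped, a little above the 4–8 N stated as enough.
- **Lift and set-down:** I gripped the handle (17 mm opening), and the load of about 3.5–4.5 N fits the heavier bent lid. I lowered it until the force came off at the expected height, then opened the fingers.
- **Last checks:** the lid's centre is within about 3 mm of the tray's centre, tilted less than 1°. The other two lids' handles are within about 1 mm of where they started. The jar and bowl looked unmoved in the pictures. I did not check the grinder, though the arm never went near it.

**What disagreed:**
- The fingertips were about 26 mm behind the reported tool point, not 14 mm ahead as documented. My first try at pressing the left lid therefore stopped short of it without touching. I measured the offset in both cameras and used that from then on.
- The two cameras differed by 3–4 mm in y, so I used a value between them.

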